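# Seat a pump shaft sleeve in blown-off V-blocks and hold it down for the run-out check

## Robot

A 6-joint arm with a two-finger parallel gripper is mounted at the origin on the work surface. World frame = base frame: x ahead of the robot, y to its left, z up, the work surface at z = 0. Lengths are in m, angles in rad, forces in N, time in s.
With the tool pointing down it reaches from about 0.4 to 0.825 m from the base axis. Payload 7 kg.
Tool frame: the origin (TCP) lies at the very end of the fingers, on their centre line; the grasp point (between the pads) lies 19 mm behind it; z points along the fingers, y is the line along which they close (so a half turn about z gives the same grasp; the last joint's range is limited). The gripper opens to 88 mm and grips with 3 to 60 N. Pads are 19 mm wide; open, the fingers measure 130 mm over their backs; the gripper's body (78 mm by 193 mm) begins 47 mm behind the grasp point.
Start: joints at [-0.881, 0.359, 0.012, 0, -1.224, -0.288], TCP at [0.264, -0.621, 0.227] pointing down, gripper open.
Joint ranges: [-3.07, 3.07], [-1.43, 2.12], [-1.02, 1.25], [-3.03, 1.67], [-3.05, -0], [-3.03, 3.03]. Speed limits (rad/s): [2.39, 2.39, 3.01, 3.14, 3.14, 3.14].

## Interface

Orientations are given as a rotation vector (axis times angle).
In Python, from bench import * gives the robot as it stands. Calls block until the motion is done:
- movep(position, orientation): joint-space move of the TCP to a pose.
- movel(position, rotation=None, speed=0.15, until_force=None): straight line of the TCP; rotation=None keeps the orientation; speed is the mean speed in m/s. With until_force (N) it stops when the force on the tool has changed by that much, and returns True; else False.
- move_j(angles): joint-space move.
- release() and close(newtons=None): open the fingers fully, or close them until they stop; newtons is the grip in N (None keeps the last).
- pause(seconds).
- solve_ik(position, orientation): joint angles nearest the present ones, or None.
- capture(name): name is "scene" or "side" or "wrist"; returns the picture (400x640x3 uint8, blue, green, red); there is no depth.
- camera_info(name): a dict with "camera_matrix" (3x3 intrinsics, pixels), "extrinsics" (4x4, takes a point from camera to world coordinates); the wrist camera has in their place "T_tool_cam" (4x4, takes a point from camera to tool coordinates, whose origin is the TCP and whose axes are the flange's). Camera axes: x right, y down, z forward; pixel columns grow to the right and rows downward; lengths in m; the calibration is good to about 2 mm. A picture is of the moment at which its call begins: read the wrist's pose just before it. camera_info takes no time and is no camera call.
A pose or a line that the arm cannot do raises PlanningError and nothing moves.
- sign_off(): hands the job in; it is judged then, once.
Trained networks look in the newest picture that a camera, given by its name, has taken for a name from the list of things; names that differ only in an ending like _2 or _b are one class to them, and where a whole thing is asked for, a point or a joint stands for the part that bears it (a point fixed in the world has none). Each returns a list of dicts, best first, with "p" (0 to 1); they miss things now and then, are a little off and sometimes report something else, mostly with a low value. They report only what shows in the picture. A call takes as long as a camera call.
- find_in(camera, name): "location" ([row, column] in pixels, amid what is visible of it).
Readings, each from a call of its own:
- get_time(): time.
- get_qpos(): joint angles.
- get_dq(): joint speeds.
- get_joint_efforts(): joint torques, N m.
- get_eef_pos(): TCP position.
- get_orientation(): TCP orientation.
- get_wrist_force(): force on the tool from outside, world axes, zero at the start.
- get_torque(): the same for the moment, N m.
- get_opening(): finger opening in m.
- get_gripper_force(): force on a finger pad.
Only numpy, scipy, OpenCV 4.12 (cv2) and the standard library are available. Lean on these libraries where they do the work, as an engineer would, in place of code of your own. Each camera call takes 0.05 s, during which the arm holds its last target. There are 200 camera calls.

## Task

Blow the two dark V-blocks clean first: twist the yellow air-valve handle clockwise to its stop, keep it there for about a second, then let go so that it springs back shut. Then take the stainless shaft sleeve from its blue rest, lay it in the pair of V-blocks, centred across the two with its collar end towards the dial indicator, and press it down firmly (about 15 N, never hard) so that it bears on both sides of both Vs. Finish still holding it pressed down there, ready for the indicator to be swung in, with the indicator and the other parts left where they stand.

Things in the scene. Friction and masses are not known exactly. Their poses are not given: they have to be found in the camera images.
- bench: Run-out bench, fixed: aluminium plate 160 x 370 x 12 mm carrying two dark V-blocks, an air valve and its copper blow-off pipe. Origin on the table, midway between the V-blocks; y axis along the V grooves towards the valve end, x across them towards the pipe, z up. The pipe runs at x = +68 mm; its two nozzles (y = +-50 mm) reach to x = +41 mm and up to 92 mm above the table.
- v_seat (a point): Where the middle of the sleeve's axis lies when fully seated and centred: over the bench's origin, 64.6 mm above the table. Between the two blocks is a free gap 64 mm long, the plate at its bottom 12 mm above the table.
- seat_collar_near: Ground V flank on the -x side of the V-block at the indicator end (bench y = -49.5 mm). Origin on the table under that block's middle, axes as the bench. Each block is rigid steel, 60 mm wide (x), 35 mm long (y), its top 62 mm above the table, with a 90-degree V 40 mm wide at the top.
- seat_collar_far: The +x flank of the same block; same origin.
- seat_valve_near: Ground V flank on the -x side of the V-block at the air-valve end (bench y = +49.5 mm). Origin on the table under that block's middle.
- seat_valve_far: The +x flank of the same block; same origin.
- air_valve (a joint): Spring-return valve handle, vertical axis: 0 = shut (at rest), grows clockwise seen from above to the stop at 1.2 rad. The spring pulls it back with 0.05 N m at rest, rising to 0.17 N m at the stop; let go, it returns to 0 within about half a second.
- valve_grip (a point): Middle of the yellow bar handle, on its turning axis, 68 mm above the table, at bench x = +68, y = +165 mm. Bar 50 mm long, 10 wide, 56 to 80 mm above the table; this point's y axis lies along it and turns with it (shut: 1.2 rad anticlockwise from bench y; at the stop: along bench y). Under it a round bonnet 30 mm across tops at 52 mm, the valve body 36 mm square at 46 mm.
- sleeve: Stainless shaft sleeve, 32 mm outside diameter, 176 mm long, about 0.4 kg, with a 40 mm diameter, 8 mm wide collar at its -y end. Origin at the middle of its length on its axis; y axis along it, away from the collar. It starts lying in the blue rest, its axis 54.6 mm above the table.
- sleeve_collar (a point): Centre of the sleeve's collar end face, 88 mm from its middle.
- rest: Blue plastic parts rest, fixed, 70 x 150 mm, 10 mm base, with two notched saddles 14 mm thick at y = -56 and +56 mm (98 mm free between them), tops 54 mm above the table. Origin on the table under its middle, y axis along the sleeve lying in it.
- indicator: Dial indicator on a blue magnet base (50 x 60 x 55 mm), post 12 mm thick, 170 mm tall; dial 52 mm wide on an arm, up to 161 mm above the table. It stands beyond the end of the bench where the collar belongs. Origin under the base. Leave it alone.
- reducer: Stainless cone reducer, 64 mm wide at the foot, 106 mm tall, standing. Origin under its foot. Leave it alone.
- jar: White plastic jar, 80 mm wide, 100 mm tall. Origin under its foot. Leave it alone.
- rotor: Twin-lobe steel pump rotor lying flat, 96 x 48 mm, 32 mm tall. Origin under its middle. Leave it alone.

How it is judged:
On the way, in this order (a step that is already met when the one before it is completed fails the run):
1. the air-valve handle is held at its stop (within 0.12 rad) for half a second, with the V-blocks empty (value of joint air_valve above 1.08 rad and contact force between sleeve and bench below 0.1 N), for 0.5 s.
2. the handle is let go and back at rest (value of joint air_valve below 0.1 rad and contact force between the fingers and bench below 0.05 N), for 0.1 s.
3. the sleeve lies centred in both V-blocks, bearing on all four flanks (x of sleeve in the frame of bench between -0.003 and 0.003 m and y of sleeve in the frame of bench between -0.012 and 0.012 m and z of sleeve in the frame of bench between 0.0615 and 0.0675 m and angle between the y axis of sleeve and the y axis of bench, either way round below 0.035 rad and y of sleeve_collar in the frame of bench below -0.06 m and contact force between sleeve and seat_collar_near above 0.3 N and contact force between sleeve and seat_collar_far above 0.3 N and contact force between sleeve and seat_valve_near above 0.3 N and contact force between sleeve and seat_valve_far above 0.3 N), for 0.1 s.
At the end, for the whole second after the job is handed in: Fingers hold the sleeve down (over 3 N on it; over 1 N on each of the 4 flanks, 8.5 to 60 N in all (its weight gives at most 6.4)), still; axis within 3 mm of the seated line sideways and in height, centred within 12 mm, parallel within 0.035 rad, collar towards the indicator; air valve shut (x of sleeve in the frame of bench between -0.003 and 0.003 m and y of sleeve in the frame of bench between -0.012 and 0.012 m and z of sleeve in the frame of bench between 0.0615 and 0.0675 m and angle between the y axis of sleeve and the y axis of bench, either way round below 0.035 rad and y of sleeve_collar in the frame of bench below -0.06 m and contact force between sleeve and seat_collar_near above 1 N and contact force between sleeve and seat_collar_far above 1 N and contact force between sleeve and seat_valve_near above 1 N and contact force between sleeve and seat_valve_far above 1 N and contact force between sleeve and bench between 8.5 and 60 N and contact force between the fingers and sleeve above 3 N and value of joint air_valve below 0.1 rad and linear speed of sleeve below 0.01 m/s); the arm keeps its last pose, push and grip.
It fails at once if the sleeve is banged or forced onto the bench (over 80 N) (contact force between sleeve and bench above 80 N).
It fails at once if the indicator is disturbed (moved over 10 mm) (distance of indicator from where it was at the start of the episode above 0.01 m).
It fails at once if the reducer is disturbed (moved over 20 mm) (distance of reducer from where it was at the start of the episode above 0.02 m).
It fails at once if the jar is disturbed (moved over 20 mm) (distance of jar from where it was at the start of the episode above 0.02 m).
It fails at once if the rotor is disturbed (moved over 20 mm) (distance of rotor from where it was at the start of the episode above 0.02 m).
It also fails if it takes over 67 s, if anything falls off the work surface, if the arm or the gripper's body presses on something with over 40 N, if the wrist force passes 120 N, or if a joint passes its speed limit or range.

## Working session

There is one attempt and no reset: what is moved stays moved. The work goes in short steps, each a Python script; the robot and the scene stay as the last script left them, time stands still between calls to the robot, and variables do not carry over. Pictures are saved under pics/ and viewed, at most 10 in all, crops included, and the job is handed in when it is done.

```bash
ls; mkdir -p pics; python3 - <<'E'
from bench import *
import cv2, numpy as np
for c in ["scene","side"]:
    im=capture(c); cv2.imwrite(f"pics/{c}0.png",im)
    i=camera_info(c); print(c,np.round(i["camera_matrix"],1).tolist(),np.round(i["extrinsics"],4).tolist())
    for n in ["bench","air_valve","valve_grip","sleeve","sleeve_collar","rest","indicator","reducer","jar","rotor","seat_collar_near","seat_valve_far"]:
        print(n,[(np.round(d["location"]).tolist(),round(d["p"],2)) for d in find_in(c,n)][:3])
print(camera_info("wrist")); print(get_orientation(),get_time())
E
```

```text
bench.py
pics
scene [[484.5, 0.0, 313.6], [0.0, 484.5, 201.0], [0.0, 0.0, 1.0]] [[0.8447, 0.4698, -0.2564, 0.8241], [0.5351, -0.7308, 0.4238, -0.5704], [0.0117, -0.4952, -0.8687, 1.0692], [0.0, 0.0, 0.0, 1.0]]
bench [([187.0, 362.0], 0.8)]
air_valve [([149.0, 412.0], 0.69)]
valve_grip [([147.0, 409.0], 0.63)]
sleeve [([299.0, 195.0], 0.72)]
sleeve_collar [([299.0, 193.0], 0.66)]
rest [([309.0, 206.0], 0.71)]
indicator []
reducer [([194.0, 250.0], 0.76), ([189.0, 362.0], 0.63), ([297.0, 197.0], 0.26)]
jar [([308.0, 345.0], 0.86), ([311.0, 204.0], 0.48), ([187.0, 360.0], 0.41)]
rotor [([97.0, 354.0], 0.84)]
seat_collar_near [([195.0, 333.0], 0.79)]
seat_valve_far [([173.0, 368.0], 0.51)]
side [[457.4, 0.0, 315.8], [0.0, 457.4, 197.9], [0.0, 0.0, 1.0]] [[-0.8794, -0.3139, 0.358, 0.1081], [-0.4761, 0.5759, -0.6646, 0.7257], [0.0024, -0.7548, -0.6559, 0.908], [0.0, 0.0, 0.0, 1.0]]
bench [([262.0, 271.0], 0.57)]
air_valve []
valve_grip [([231.0, 301.0], 0.71), ([266.0, 226.0], 0.54)]
sleeve [([162.0, 396.0], 0.93)]
sleeve_collar [([159.0, 396.0], 0.83)]
rest [([176.0, 394.0], 0.94), ([159.
[... 253 characters left out ...]
4.0], 0.6)]
seat_collar_near [([229.0, 302.0], 0.68), ([254.0, 282.0], 0.46)]
seat_valve_far [([246.0, 270.0], 0.59)]
{'camera_matrix': array([[283.86927789,   0.        , 315.09336018],
       [  0.        , 283.86927789, 199.33728   ],
       [  0.        ,   0.        ,   1.        ]]), 'T_tool_cam': array([[ 3.58994049e-04, -9.53568083e-01, -3.01177326e-01,
         8.21949238e-02],
       [ 9.99999641e-01,  5.73366198e-04, -6.23386193e-04,
        -5.13311723e-05],
       [ 7.67126076e-04, -3.01176994e-01,  9.53567947e-01,
        -1.58101836e-01],
       [ 0.00000000e+00,  0.00000000e+00,  0.00000000e+00,
         1.00000000e+00]])}
[-6.26957825e-01  3.07838329e+00 -5.56265483e-05] 1.3
```

```bash
python3 - <<'E'
import cv2
a=cv2.imread("pics/scene0.png")[60:360,140:500]
b=cv2.imread("pics/side0.png")[100:400,180:480]
cv2.imwrite("pics/s0c.png",cv2.resize(a,None,fx=2,fy=2,interpolation=cv2.INTER_CUBIC))
cv2.imwrite("pics/d0c.png",cv2.resize(b,None,fx=2,fy=2,interpolation=cv2.INTER_CUBIC))
E
```

```text
(no output)
```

View pics/s0c.png

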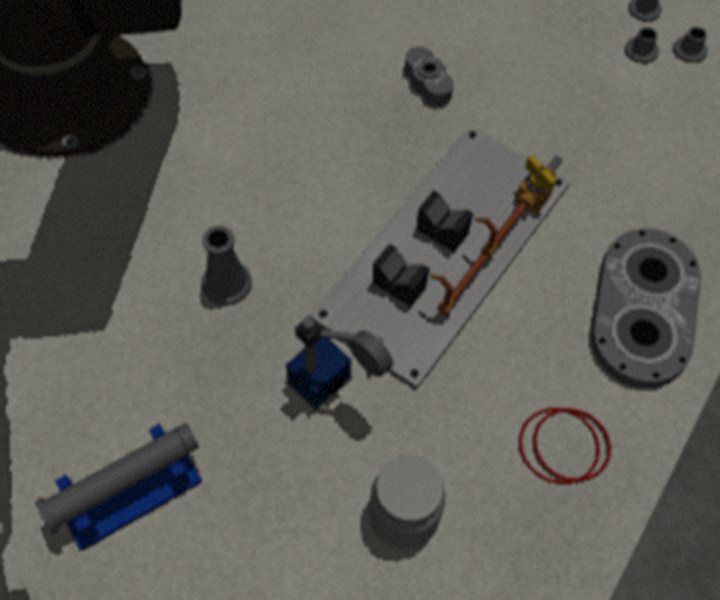

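View pics/d0c.png

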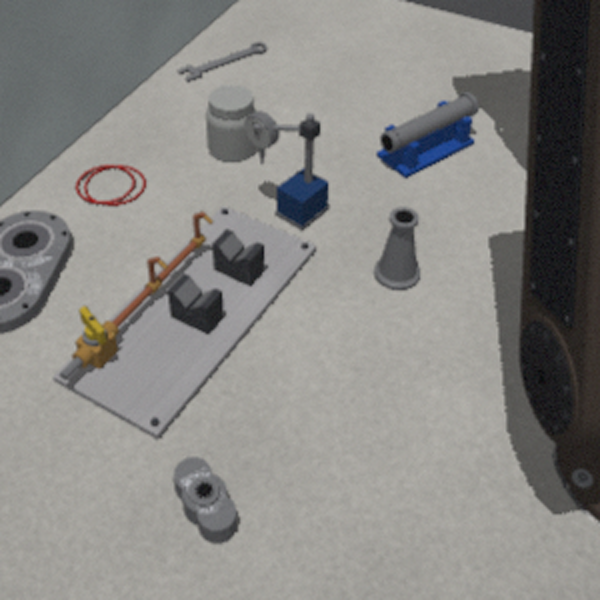

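```bash
cat > h.py <<'E'
from bench import *
import numpy as np, cv2
from scipy.optimize import least_squares
from scipy.spatial.transform import Rotation as R
def cam(c):
    i=camera_info(c); K=i["camera_matrix"]
    if c!="wrist": return K,i["extrinsics"]
    T=np.eye(4); T[:3,:3]=R.from_rotvec(get_orientation()).as_matrix(); T[:3,3]=get_eef_pos()
    return K,T@i["T_tool_cam"]
def proj(cm,P):
    K,E=cm; p=(np.asarray(P)-E[:3,3])@E[:3,:3]; p=p@K.T; return p[...,:2]/p[...,2:]
def back(cm,uv,z):
    K,E=cm; d=E[:3,:3]@np.linalg.solve(K,[uv[0],uv[1],1]); return E[:3,3]+d*(z-E[2,3])/d[2]
def place(q,P):
    c,s=np.cos(q[2]),np.sin(q[2]); P=np.asarray(P,float)
    return np.c_[q[0]+c*P[:,0]-s*P[:,1], q[1]+s*P[:,0]+c*P[:,1], P[:,2]]
def fit(obs,q0):  # obs: list of (cm, localpts, uv)
    f=lambda q: np.concatenate([(proj(c,place(q,P))-np.asarray(u)).ravel() for c,P,u in obs])
    r=least_squares(f,q0,loss="soft_l1",x_scale=[.01,.01,.01]); return r.x,np.round(f(r.x).reshape(-1,2),1).tolist()
def down(yaw):  # tool down, closing axis (tool y) at angle yaw in world
    y=np.array([np.cos(yaw),np.sin(yaw),0]); z=np.array([0,0,-1.]); return R.from_matrix(np.c_[np.cross(y,z),y,z]).as_rotvec()
E
python3 - <<'E'
from h import *
S,D=cam("scene"),cam("side")
s=lambda *a:[(140+x/2,60+y/2) for x,y in a]; d=lambda *a:[(180+x/2,100+y/2) for x,y in a]
z=.012
q,r=fit([(S,[(.08,.185,z),(-.08,.185,z),(.08,-.185,z)],s((569,183),(472,130),(415,385))),
 (D,[(.08,.185,z),(-.08,.185,z),(.08,-.185,z),(-.08,-.185,z)],d((57,378),(157,434),(220,208),(316,245)))],[.6,0,-.5])
print("bench",q,r); print("valve",place(q,[(.068,.165,.068)]))
print("ends scene",[back(S,u,.0546).round(3) for u in s((187,436),(46,512))],"side",[back(D,u,.0546).round(3) for u in d((388,142),(471,105))])
print("base z0.01 scene", [back(S,u,.01).round(3) for u in s((82,545),(199,480))])
print("base z0.01 side", [back(D,u,.01).round(3) for u in d((406,172),(473,140))])
for n,u,v in [("reducer",(222,290),(398,270)),("jar",(403,515),(231,140)),("ind",(317,390),(300,205)),("rotor",(430,85),(205,505))]:
    print(n,back(S,s(u)[0],.0).round(3),back(D,d(v)[0],.0).round(3))
a=cv2.imread("pics/scene0.png")[255:345,150:260]; b=cv2.imread("pics/side0.png")[140:200,360:430]
cv2.imwrite("pics/z.png",np.vstack([cv2.resize(a,(500,300),interpolation=2),cv2.resize(b,(500,300),interpolation=2)]))
E
```

```text
bench [ 0.58512328  0.05921101 -0.05909809] [[-0.6, -1.8], [-2.6, -3.2], [-0.3, -0.1], [-3.5, -1.7], [-1.0, -0.1], [0.5, -2.1], [-0.5, -0.6]]
valve [[0.66275007 0.21990663 0.068     ]]
ends scene [array([ 0.48 , -0.336,  0.055]), array([ 0.406, -0.484,  0.055])] side [array([ 0.477, -0.334,  0.055]), array([ 0.398, -0.488,  0.055])]
base z0.01 scene [array([ 0.445, -0.487,  0.01 ]), array([ 0.508, -0.36 ,  0.01 ])]
base z0.01 side [array([ 0.443, -0.333,  0.01 ]), array([ 0.379, -0.46 ,  0.01 ])]
reducer [ 0.382 -0.144  0.   ] [ 0.375 -0.14   0.   ]
jar [ 0.721 -0.268  0.   ] [ 0.728 -0.284 -0.   ]
ind [ 0.557 -0.194  0.   ] [ 0.556 -0.196  0.   ]
rotor [0.434 0.291 0.   ] [0.423 0.292 0.   ]
```

View pics/z.png

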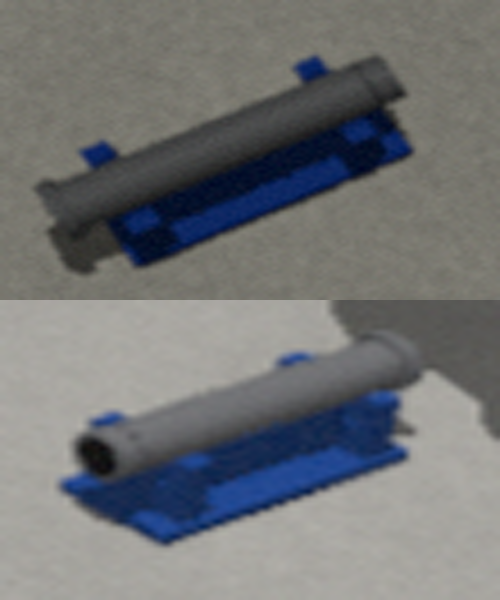

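The collar is at the far -y end, around (0.40, -0.487). In the zooms the bulged ring is at the lower-left end in the scene view and the upper-right end in the side view. So the sleeve only needs about a 23° turn. Next I'll look at the bench from the wrist.

```bash
python3 - <<'E'
from h import *
b=-.059
for y in (1.14,1.14-np.pi,b,b+np.pi):
    q=solve_ik([.663,.22,.058],down(y)); print(y,None if q is None else np.round(q,2))
for y in (b,b-np.pi,-.464,-.464+np.pi):
    print(y,[None if q is None else np.round(q,2) for q in (solve_ik([.585,.059,.045],down(y)),solve_ik([.44,-.411,.036],down(y)))])
movep([.60,.10,.25],down(b))
cm=cam("wrist"); im=capture("wrist"); np.savez("w1.npz",K=cm[0],E=cm[1]); cv2.imwrite("pics/w1.png",im)
for n in ["valve_grip","seat_collar_near","seat_valve_near","bench"]: print(n,[(np.round(d["location"]).tolist(),round(d["p"],2)) for d in find_in("wrist",n)][:3])
print(get_time())
E
```

```text
1.14 [ 0.6   0.53 -0.12  0.   -0.92 -2.6 ]
-2.0015926535897934 [ 0.6   0.53 -0.12  0.   -0.92  0.54]
-0.059 [ 0.6   0.53 -0.12  0.   -0.92  2.48]
3.082592653589793 [ 0.6   0.53 -0.12  0.   -0.92 -0.66]
-0.059 [array([ 0.43,  0.39, -0.4 ,  0.  , -0.78,  2.65]), array([-0.43,  0.42, -0.38,  0.  , -0.77, -2.77])]
-3.2005926535897933 [array([ 0.43,  0.39, -0.4 ,  0.  , -0.78, -0.49]), array([-0.43,  0.42, -0.38,  0.  , -0.77,  0.37])]
-0.464 [array([ 0.43,  0.39, -0.4 ,  0.  , -0.78,  2.24]), None]
2.677592653589793 [array([ 0.43,  0.39, -0.4 ,  0.  , -0.78, -0.9 ]), array([-0.43,  0.42, -0.38, -0.  , -0.77, -0.04])]
valve_grip [([101.0, 354.0], 0.56)]
seat_collar_near [([259.0, 284.0], 0.9)]
seat_valve_near [([195.0, 282.0], 0.6)]
bench [([162.0, 309.0], 0.85)]
4.35
```

View pics/w1.png

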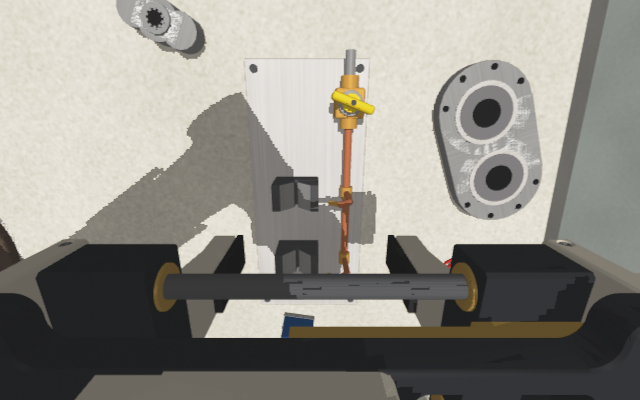

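The wrist view is clear. The plate's valve end has corners at about (245,59) and (368,58), the handle is at (353,102), and the two V-blocks are at about (295,194) and (297,258). I'll zoom in to get corners for the fit.

```bash
python3 - <<'E'
import cv2
a=cv2.imread("pics/w1.png")[50:310,235:395]
cv2.imwrite("pics/w1z.png",cv2.resize(a[:100],None,fx=5,fy=5,interpolation=2))
cv2.imwrite("pics/w1y.png",cv2.resize(a[115:235],None,fx=5,fy=5,interpolation=2))
E
```

```text
(no output)
```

View pics/w1z.png

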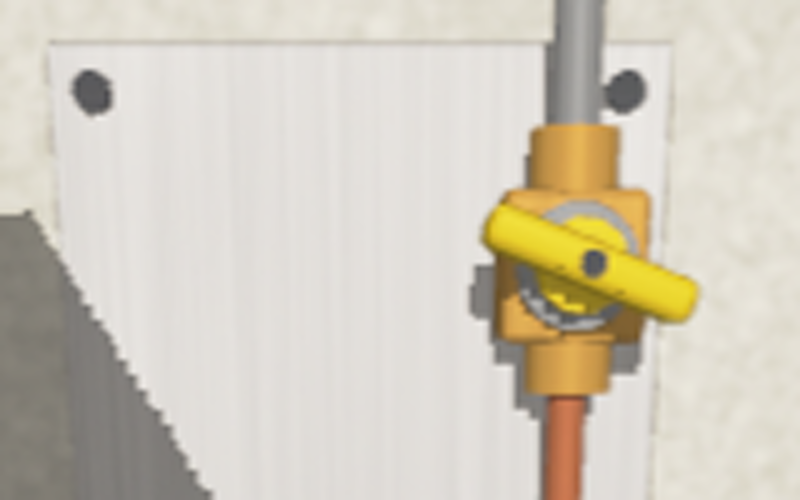

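View pics/w1y.png

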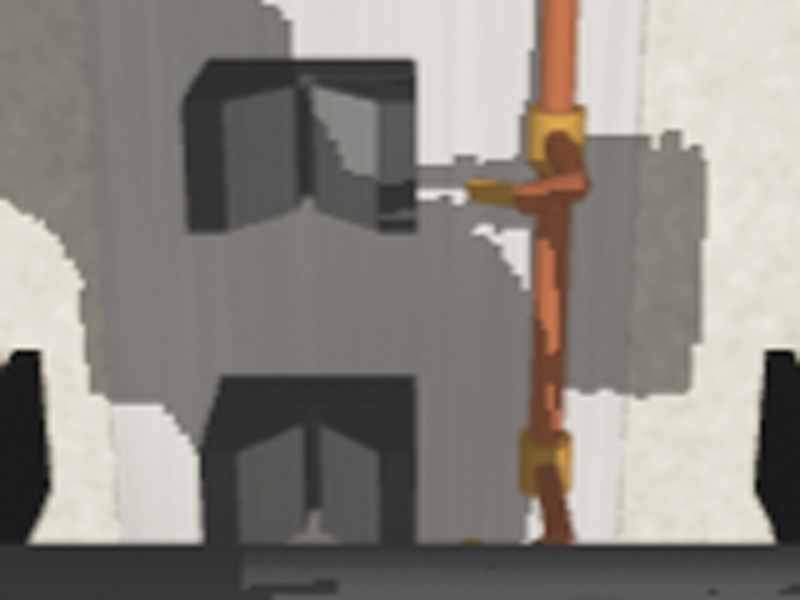

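```bash
python3 - <<'E'
from h import *
w=np.load("w1.npz"); W=(w["K"],w["E"])
a=lambda *p:[(235+x/5-.5,50+y/5-.5) for x,y in p]; c=lambda *p:[(235+x/5-.5,165+y/5-.5) for x,y in p]
P=[(-.08,.185,.012),(.08,.185,.012),(.068,.165,.08)]
Q=[(-.03,.032,.062),(.03,.032,.062),(-.02,.032,.062),(.02,.032,.062),(-.03,.067,.012),(.03,.067,.012),(-.03,-.032,.012),(.03,-.032,.012)]
q,r=fit([(W,P,a((48,42),(672,42),(595,263))),(W,Q,c((189,232),(416,232),(228,232),(378,230),(210,60),(414,60),(222,377),(414,377)))],[.585,.059,-.06])
print(q,r,place(q,[(.068,.165,.068)]))
p=[back(W,u,.08) for u in a((495,230),(692,296))]; d=p[0]-p[1]; print("bar",np.linalg.norm(d),np.arctan2(d[1],d[0])-q[2]-np.pi/2)
E
```

```text
[ 0.56943882  0.02601535 -0.075362  ] [[-8.5, 27.9], [-10.2, 30.0], [2.2, 0.7], [-0.2, -0.6], [0.8, 0.1], [-0.2, -0.5], [0.7, 0.4], [-0.0, -1.2], [1.2, -0.6], [-0.8, -1.3], [-0.0, -0.7]] [[0.64966877 0.18542726 0.068     ]]
bar 0.045737819841285964 1.28303047116718
```

```bash
python3 - <<'E'
from h import *
w=np.load("w1.npz"); W=(w["K"],w["E"]); S,D=cam("scene"),cam("side")
a=lambda *p:np.array([(235+x/5-.5,50+y/5-.5) for x,y in p]); c=lambda *p:np.array([(235+x/5-.5,165+y/5-.5) for x,y in p])
s=lambda *p:np.array([(140+x/2,60+y/2) for x,y in p]); d=lambda *p:np.array([(180+x/2,100+y/2) for x,y in p])
C=np.array([(.08,.185,.012),(-.08,.185,.012),(.08,-.185,.012),(-.08,-.185,.012)])
Q=[(-.03,.032,.062),(.03,.032,.062),(-.02,.032,.062),(.02,.032,.062),(-.03,.067,.012),(.03,.067,.012),(-.03,-.032,.012),(.03,-.032,.012),(.068,.165,.08)]
qo=np.vstack([c((189,232),(416,232),(228,232),(378,230),(210,60),(414,60),(222,377),(414,377)),a((595,263))])
rows=[(c((118,530))[0],-1),(c((615,530))[0],1),(c((643,50))[0],1),(a((655,430))[0],1)]
def f(v):
    q=v[:3]; o=np.r_[v[3:],0]; r=[(proj(W,place(q,Q))-qo).ravel(),(proj(W,place(q,C[[1,0]]+o))-a((48,42),(672,42))).ravel(),
     .7*(proj(S,place(q,C[:3]+o))-s((569,183),(472,130),(415,385))).ravel(),.7*(proj(D,place(q,C)+o*0 if 0 else place(q,C+o))-d((57,378),(157,434),(220,208),(316,245))).ravel()]
    for u,sg in rows:
        p=back(W,u,.012)[:2]-q[:2]; xl=np.cos(q[2])*p[0]+np.sin(q[2])*p[1]; r.append([(xl-o[0]-sg*.08)*700])
    return np.concatenate(r)
r=least_squares(f,[.57,.026,-.07,.01,.03],loss="soft_l1"); print(r.x.round(4)); print(np.round(r.fun,1).tolist())
np.save("bench.npy",r.x[:3]); print(place(r.x[:3],[(.068,.165,.068)]))
E
```

```text
[ 0.5695  0.0253 -0.0607  0.0146  0.0347]
[-0.4, 0.2, 0.5, 0.3, -0.5, 0.2, 0.4, 0.6, -0.6, -0.4, 0.6, -0.4, -0.4, -0.6, 0.4, -0.6, 0.1, 0.3, -1.2, 0.0, 0.5, 0.1, -0.2, -1.1, -1.5, -2.1, -0.1, 0.1, -2.7, -1.4, -1.0, -0.2, 0.2, -1.5, -0.5, -0.5, 0.7, -0.7, -0.1, 0.2]
[[0.64737022 0.18589046 0.068     ]]
```

```bash
python3 - <<'E'
from h import *
b=np.load("bench.npy"); v=place(b,[(.068,.165,0)])[0]
o=down(b[2]+1.2-np.pi)
movep([v[0],v[1],.14],o); t0=get_torque()
print(movel([v[0],v[1],.059],speed=.08,until_force=8),get_eef_pos())
close(40); print("open",get_opening(),get_wrist_force(),get_torque()-t0,get_time())
q=np.array(get_qpos())
for k in (.4,.8,1.1,1.18):
    q2=q.copy(); q2[5]-=k; move_j(q2); print(k,np.round(np.array(get_torque())-t0,3),get_opening(),np.round(get_wrist_force(),1))
np.save("qv.npy",q)
im=capture("wrist"); cv2.imwrite("pics/w2.png",im); print(get_time())
pause(.3)
print(np.round(np.array(get_torque())-t0,3))
E
```

```text
False [0.64778888 0.18610646 0.05962436]
open 0.009773055022231752 [ 0.63521072  2.14157312 -0.91716406] [ 0.93355304 -0.32470228  0.02325184] 8.475
0.4 [ 0.323 -0.012  0.062] 0.009554010149694644 [-1.5  0.7 -0.5]
0.8 [0.346 0.19  0.104] 0.00958395819633576 [-1.9  0.6 -0.3]
1.1 [0.303 0.509 0.119] 0.009850478876826161 [-1.2  1.4  1.3]
1.18 [0.224 0.804 0.177] 0.00989192398031117 [-2.2  0.   2. ]
10.1
[0.181 1.207 0.094]
```

```bash
python3 - <<'E'
from h import *
q=np.load("qv.npy"); q[5]-=1.21; move_j(q); print(get_torque(),get_opening())
pause(1.0); print(get_torque(),get_opening(),get_qpos()[5]-q[5],get_wrist_force())
cv2.imwrite("pics/w3.png",capture("wrist"))
release(); pause(.7)
p=get_eef_pos(); movel([p[0],p[1],.2],speed=.2)
cm=cam("wrist"); im=capture("wrist"); np.savez("w4.npz",K=cm[0],E=cm[1]); 
print([ (d["location"],d["p"]) for d in find_in("wrist","valve_grip")],get_time())
cv2.imwrite("pics/w4.png",im)
a=cv2.resize(cv2.imread("pics/w3.png"),(480,300)); cv2.imwrite("pics/w34.png",np.vstack([a,cv2.resize(im,(480,300))]))
E
```

```text
[0.02798508 1.64328302 0.23988366] 0.009873490980412836
[-0.12684121  2.02052971  0.25922418] 0.010053627096577084 0.00018554212211285837 [-5.86612906  0.91404132  3.30758322]
[([192.0, 314.2], 0.69)] 14.6833
```

View pics/w34.png

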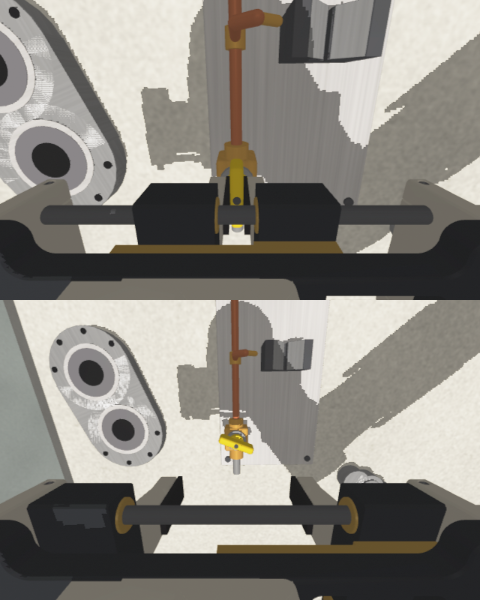

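Top frame: the bar lies along the pipe, at its stop. Bottom frame: it has sprung back to the slanted shut position at about (236,443) in the composite. Next, the sleeve.

```bash
python3 - <<'E'
from h import *
p=get_eef_pos(); o=down(-.464+np.pi)
movel([p[0],p[1],.27],speed=.25); movep([.476,-.34,.26],o)
cm=cam("wrist"); im=capture("wrist"); np.savez("w5.npz",K=cm[0],E=cm[1])
for n in ["sleeve","sleeve_collar","rest"]: print(n,[(np.round(d["location"]).tolist(),round(d["p"],2)) for d in find_in("wrist",n)][:2])
e=[(.440,-.411,.0546)]; u=proj(cm,e)[0]; print(u,proj(cm,[(.402,-.487,.0546),(.479,-.335,.0546)]),get_time())
cv2.imwrite("pics/w5.png",im); cv2.imwrite("pics/w5z.png",cv2.resize(im[60:260,220:420],None,fx=3,fy=3,interpolation=2))
E
```

```text
sleeve [([100.0, 317.0], 0.68)]
sleeve_collar [([102.0, 313.0], 0.84)]
rest [([112.0, 329.0], 0.88), ([304.0, 316.0], 0.63)]
[315.79429901 111.33649135] [[315.93375199  32.80665895]
 [314.99235079 179.42694019]] 17.3083
```

View pics/w5z.png

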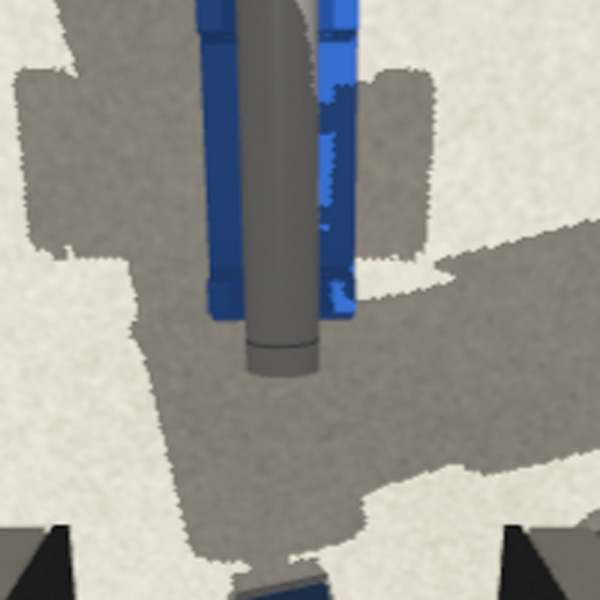

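```bash
python3 - <<'E'
import cv2
im=cv2.imread("pics/w5.png"); cv2.imwrite("pics/w5y.png",cv2.resize(im[0:140,250:380],None,fx=4,fy=4,interpolation=2))
E
```

```text
(no output)
```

View pics/w5y.png

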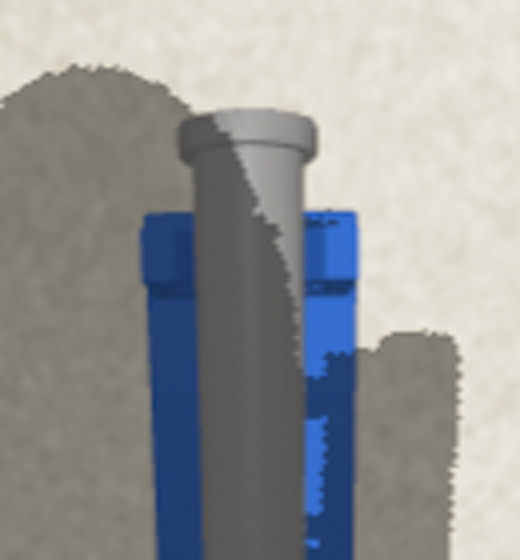

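The collar is at the far end, crop (247,130), which is full-image (312,33). The plain end is at about (314,185). Now I'll fit the sleeve from those and grasp it.

```bash
python3 - <<'E'
from h import *
w=np.load("w5.npz"); W=(w["K"],w["E"])
A=back(W,(311.4,27.1),.0746); B=back(W,(313.9,185),.0706)
d=(B-A)[:2]; L=np.linalg.norm(d); m=((A+B)/2)[:2]; ys=np.arctan2(d[1],d[0])-np.pi/2
print("len",L,"mid",m,"yaw",ys)
if abs(L-.176)<.006:
    o=down(ys+np.pi)
    movep([m[0],m[1],.15],o)
    print(movel([m[0],m[1],.0376],speed=.08,until_force=8),get_eef_pos())
    close(15); print(get_opening(),np.round(get_wrist_force(),1)); pause(.2)
    np.save("sl.npy",np.r_[m,ys])
    f0=np.array(get_wrist_force())
    close(40); print(get_opening(),np.round(get_wrist_force(),1))
    p=get_eef_pos(); movel([p[0],p[1],.06],speed=.05); print(get_opening(),np.round(get_wrist_force()-f0,1),np.round(get_torque(),2),get_time())
E
```

```text
len 0.17458595601206103 mid [ 0.44386962 -0.41123635] yaw -0.44865076974264095
False [ 0.44422721 -0.41143911  0.03817414]
0.031774884877030334 [ 0.9 -0.9 -1.4]
0.03132486510621119 [ 1.8 -1.7 -1.5]
0.03135942136165508 [-0.8  0.8 -1.8] [ 0.09 -0.   -0.01] 21.4083
```

```bash
python3 - <<'E'
from h import *
b=np.load("bench.npy"); o=down(b[2]+np.pi)
p=get_eef_pos(); movel([p[0],p[1],.25],speed=.25)
movep([b[0],b[1],.25],o); movel([b[0],b[1],.10],speed=.15)
cm=cam("wrist"); im=capture("wrist"); np.savez("w6.npz",K=cm[0],E=cm[1]); cv2.imwrite("pics/w6.png",im)
pause(.3)
f0=np.array(get_wrist_force()); x=np.array([np.cos(b[2]),np.sin(b[2]),0]); y=np.array([-x[1],x[0],0])
print("free",f0.round(1),get_eef_pos(),get_opening())
for z,sp in ((.056,.06),(.0455,.015)):
    hit=movel([b[0],b[1],z],speed=sp,until_force=4)
    f=np.array(get_wrist_force())-f0; print(z,hit,get_eef_pos(),"fx,fy,fz",f@x,f@y,f[2],get_torque(),get_time())
    if hit: break
E
```

```text
free [ 0.6  0.8 -3.3] [0.56961828 0.02539863 0.10040714] 0.03132801423776272
0.056 False [0.56977105 0.02536631 0.05620435] fx,fy,fz -0.5192997021317632 -1.4296374989570932 0.32418520380763693 [-0.01179374  0.10904096  0.04400808] 26.3667
0.0455 True [0.56954667 0.02529955 0.0475259 ] fx,fy,fz -1.606514597593141 0.09792304528502188 7.368229853219537 [0.06465757 0.37581372 0.05703648] 26.9417
```

```bash
python3 - <<'E'
from h import *
b=np.load("bench.npy"); x=np.array([np.cos(b[2]),np.sin(b[2]),0]); y=np.array([-x[1],x[0],0])
def rep(n,f0):
    f=np.array(get_wrist_force())-f0; t=np.array(get_torque()); print(n,"F",np.round([f@x,f@y,f[2]],1),"T",np.round([t@x,t@y,t[2]],2),np.round(get_eef_pos(),4),round(get_opening(),4))
release(); pause(.3)
f0=np.array(get_wrist_force()); rep("released",f0)
close(8); pause(.3); rep("close8",f0)
close(50); pause(.3); rep("close50",f0); print(get_time())
cm=cam("wrist"); im=capture("wrist"); np.savez("w7.npz",K=cm[0],E=cm[1]); cv2.imwrite("pics/w7.png",cv2.resize(im,None,fx=1.25,fy=1.25))
E
```

```text
released F [0. 0. 0.] T [-0.    0.14 -0.01] [0.5684 0.025  0.0465] 0.0875
close8 F [ 5.  -1.6 -1. ] T [-0.36 -1.8  -0.03] [0.5694 0.0252 0.0468] 0.0316
close50 F [ 4.3 -0.7 -0.9] T [-0.33 -1.82  0.  ] [0.5694 0.0252 0.0468] 0.031
30.0417
```

View pics/w7.png

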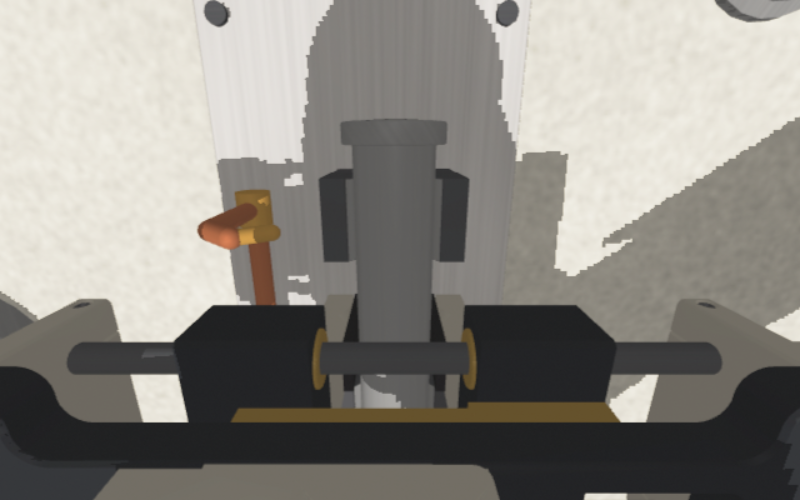

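```bash
python3 - <<'E'
from h import *
b=np.load("bench.npy"); x=np.array([np.cos(b[2]),np.sin(b[2]),0]); y=np.array([-x[1],x[0],0])
def fr():
    f=np.mean([get_wrist_force() for _ in range(5)],axis=0); return np.array([f@x,f@y,f[2]])
f=fr(); print(f.round(1))
t=np.array(get_eef_pos())
for i in range(14):
    t=t+x*np.clip(f[0]/8000,-.0006,.0006)+np.array([0,0,-np.clip((15-f[2])/8000,-.001,.001)])
    movel(t,speed=.01); pause(.15); f=fr(); tq=np.array(get_torque())
    print(np.round(f,1),np.round([tq@x,tq@y,tq[2]],2),np.round(t,4),np.round(get_eef_pos(),4),round(get_opening(),4))
    if abs(f[0])<2 and 13<f[2]<17: break
print(get_time())
E
```

```text
[ 5.7 -0.8 -1.1]
[-2.3  0.9  9.4] [ 0.17  0.79 -0.09] [0.57   0.0252 0.0458] [0.5695 0.0252 0.0466] 0.0307
[-3.5  0.5 14.2] [ 0.05  1.27 -0.12] [0.5697 0.0252 0.0451] [0.5695 0.0252 0.0465] 0.0307
[-2.4 -1.  14.5] [-0.14  0.82 -0.11] [0.5692 0.0252 0.045 ] [0.5695 0.0252 0.0465] 0.0309
[-1.  -1.8 13.7] [-0.3  0.5 -0.1] [0.5689 0.0252 0.0449] [0.5695 0.0252 0.0465] 0.0312
31.7583
```

```bash
python3 - <<'E'
from h import *
for _ in range(3): pause(.5); print(np.round(get_wrist_force(),1),np.round(get_eef_pos(),4),round(get_opening(),4),get_gripper_force())
capture("side"); print(get_time()); print(sign_off())
E
```

```text
[-1.  -1.1 13.5] [0.5695 0.0252 0.0465] 0.0308 49.99946594238281
[-1.9 -1.  12.9] [0.5696 0.0252 0.0466] 0.0312 49.999451637268066
[-0.3 -1.9 13. ] [0.5695 0.0252 0.0466] 0.0308 49.99939262866974
33.3083
the job is handed in; nothing more can be done
None
```

The job is handed in, at 33 s of the 67 s allowed, but no verdict came back. I held the valve at its stop and let it spring shut, then laid the sleeve centred in the Vs with its collar towards the indicator, where the arm still holds it down with a steady 13 N or so at the wrist. I couldn't read the four flank forces directly and judged the seating from the wrist force and tool height.

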